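Bolt the blade chest shut

ROBOT

A 7-joint arm with a two-finger parallel gripper is mounted at the origin on the work surface. World frame = base frame: x ahead of the robot, y to its left, z up, the work surface at z = 0. Lengths are in m, angles in rad, forces in N, time in s.
With the tool pointing down it reaches from about 0.425 to 0.925 m from the base axis. Payload 6.8 kg.
Tool frame: the origin (TCP) lies between the finger pads; the fingertips stand finger_overhang ahead of it and the grasp point (between the pads) lies 6 mm ahead of it (finger_overhang is the distance from the TCP to the fingertips, in m); z points along the fingers, y is the line along which they close (so a half turn about z gives the same grasp; the last joint's range is limited). The gripper opens to 85 mm and grips with 20 to 120 N. Pads are 22 mm wide; open, the fingers measure 114 mm over their backs; the gripper's body (76 mm by 85 mm) begins 54 mm behind the grasp point. The pads swing forward as they close: fully open they stand 13 mm farther back than shut.
Start: joints at [-1.366, 0.477, 0.022, 1.555, -0.011, 1.109, -0.083], TCP at [0.208, 0.642, 0.256] pointing down, gripper open.
Joint ranges: [-2.96, 2.96], [-0.34, 2.1], [-1.41, 1.46], [0.24, 2.44], [-1.37, 4.51], [0.17, 1.92], [-2.96, 2.96]. Speed limits (rad/s): [2.39, 2.39, 3.14, 3.14, 3.14, 3.14, 3.14].

INTERFACE

Orientations are given as a unit quaternion [w, x, y, z].
In Python, from station import * gives the robot as it stands.
- The arm moves only by the tool drive_tool, never from a script. Its argument "increments" is a list of rows, each an object of numbers: "claw": the finger opening in m, from 0 to 0.0854; "dx", "dy", "dz": the shift along the tool's x, y, z in m; "wx", "wy", "wz": the turn, a rotation vector about the tool's x, y, z in degrees. A call has 1 to 20 rows; each row shifts and turns the commanded pose from where the row before left it, along the tool's axes as they then stand; what a row does not reach is not made up. A row lasts 1/8 s, in which the tool goes at most 62.5 mm and 10.7 degrees, less where a joint would pass 70% of its speed; a pose out of reach is approached as far as the arm can. A call with a gripper value outside its range is refused whole. The fingers move at their own pace and stop on an object; "newtons" is the grip in N (left out, the last holds). Time passes only in rows, so rows that do not move let the fingers close. It gives the time, the measured TCP pose, the force, the opening and the grip force at its end, in the units of the state.
- get_obs(): the state, without advancing time (a new reading comes with each control period).
- read_camera(name): name is "scene" or "top" or "wrist"; returns (picture, depth): 420x560x3 uint8, red, green, blue; 420x560 float32, m along the optical axis (not along the pixel's ray), 0 where there is no reading.
- calibration(name): a dict with "intrinsics" (3x3 intrinsics, pixels), "R" (3x3) and "t" (3): a world point X has camera coordinates R X + t; the wrist camera has in their place "mount" (4x4, takes a point from camera to tool coordinates, whose origin is the TCP and whose axes are the flange's). Camera axes: x right, y down, z forward; pixel columns grow to the right and rows downward; lengths in m; the calibration is good to about 2 mm. A picture is of the moment at which its call begins: read the wrist's pose just before it. calibration takes no time and is no camera call.
- hand_in(): hands the job in; it is judged then, once.
The state is a dict: "t": time; "q": joint angles; "joint_vel": joint speeds; "joint_torque": joint torques, N m; "eef_pos": TCP position; "tool_rot": TCP orientation; "contact_force": force on the tool from outside, world axes, zero at the start; "torque": the same for the moment, N m; "gripper_width": opening from 0.0 (shut) to 1.0 (fully open); "grasp_force": force on a finger pad.
Only numpy, scipy, OpenCV 4.12 (cv2) and the standard library are available. Lean on these libraries where they do the work, as an engineer would, in place of code of your own. Each camera call takes 0.05 s, during which the arm holds its last target. There are 200 camera calls.

TASK

Lock the chest of craft blades with its slide bolt: lift the red-knobbed handle out of the open notch, slide the bolt across through the brass keeper until you feel it meet the brass post, and lower the handle fully into the brass notch there, then let go. Work gently, without forcing the handle against the notches or the posts, and leave the other things on and around the chest where they are.

Things in the scene. Friction and masses are not known exactly. Their poses are not given: they have to be found in the camera images.
- chest: Plywood chest fixed to the table, 200 x 340 x 80 mm (x, y, z); origin under its centre, x away from the robot at yaw 0, y to the robot's left. Its top is a blue hatch (-y part) and a brown fixed strip (+y part). A steel bolt, a 14 mm rod, lies along the top's front edge: its axis is parallel to y at x = -66, z = 102 mm. Open now, it locks towards +y through the brass keeper on the strip.
- handle: The bolt's handle: a 9 mm steel stem along its own -x, turning about the rod; origin on the rod's axis, own y along the rod. Level (axes parallel to the chest's) it is seated in a notch and overhangs the chest's front face, its outer 36 mm in free air. It lifts up and back by at most 57 degrees and falls back level, slowly, by its own weight (about 50 g) when let go.
- knob (a point): Centre of the red ball knob, 22 mm in diameter, on the handle's end, 70 mm from the rod's axis. In the chest frame at x = -136, z = 102 mm when the handle is level. It is pinched well from above with the fingers closing along the rod, and pivots between them.
- open_notch (a point): Point on the rod's axis opposite the open notch, where the handle starts: chest x = -66, y = -30, z = 102 mm. The notches are cut in an upright edge 18 to 24 mm in front of the axis; their floors carry the level stem. The open notch is 13 mm wide, steel, with a steel post on its -y side.
- ridge (a point): Top of the ridge between the two notches, 12 mm above their floors (z = 109.5 mm in the chest frame), here 18 mm beyond the open notch. The stem clears it when lifted by more than 37 degrees; 43 to 52 degrees is good for sliding: the posts (tops at z = 132 mm) still stop the stem there, with room for fingers on the knob. The guides and keeper reach z = 114 mm.
- bolt (a joint): Travel of the bolt in m: 0 at the open notch, growing along the chest's +y towards locked; about 1.2 N of friction. The brass plate with the 11 mm locked notch and a brass post at its +y side was screwed on by hand, so the locked place differs each time (40 to 85 mm of travel) and must be felt: with the stem against that post it is over the notch; over 1.5 mm short, it lands on the ridge.
- keeper (a point): Middle of the brass keeper (a staple on the brown strip that the rod's nose enters), on the rod's axis. The notches, ridge and posts are held by small screws: the handle may press on them with no more than 25 N.
- jar: Clear jar with a yellow lid, 56 mm across, 75 mm high, standing on the chest's hatch; bystander. Origin at its bottom centre.
- tape: Orange roll of tape, 90 mm across, 24 mm high, lying on the chest; bystander. Origin at its bottom centre.
- glue: White glue bottle, 54 mm across, 150 mm high; bystander. Origin at its bottom centre.
- mug: Blue mug, 80 mm across, 95 mm high; bystander. Origin at its bottom centre.
- punch: White and grey hole punch, 130 x 60 x 75 mm; bystander. Origin at its bottom centre.
- cards: Yellow stack of card, 120 x 160 x 30 mm; bystander. Origin at its bottom centre.
- marker: Green marker pen, 16 mm thick, 130 mm long, lying on the yellow card; bystander.

How it is judged:
By the outcome, as a careful person would: the job done as asked, in the order asked, and still so for the second after the job is handed in, with the robot touching nothing.
It also fails if it takes over 46 s, if anything falls off the work surface, if the arm or the gripper's body presses on something with over 40 N, if the wrist force passes 120 N, or if a joint passes its speed limit or range.

## Working session

There is one attempt and no reset: what is moved stays moved. The work goes in short steps, Python scripts to look and compute and a tool call to move; the robot and the scene stay as the last step left them, time stands still between calls to the robot, and variables do not carry over. Pictures are saved under pics/ and viewed, at most 10 in all, crops included, and the job is handed in when it is done.

Besides the shell and the picture viewer there is one more tool, called after "Call:" as name(argument=value, ...) on one line, values as JSON. drive_tool: Moves the arm, as the interface text tells. Its arguments: {"type":"object","properties":{"increments":{"type":"array","items":{"type":"object","properties":{"claw":{"type":"number"},"dx":{"type":"number"},"dy":{"type":"number"},"dz":{"type":"number"},"wx":{"type":"number"},"wy":{"type":"number"},"wz":{"type":"number"}}}},"newtons":{"type":"number"}},"required":["increments"]}

```bash
mkdir -p pics; ls
python3 - <<'E'
from station import *
import cv2,numpy as np
o=get_obs();print({k:np.round(v,3) for k,v in o.items()})
for n in("scene","top"):
    p,d=read_camera(n);np.savez(n+'.npz',p=p,d=d,**{k:np.array(v) for k,v in calibration(n).items()})
    cv2.imwrite(f'pics/{n}.png',p[...,::-1]);print(n,calibration(n))
print(calibration('wrist'))
E
```

```text
pics
{'t': np.float64(0.0), 'q': array([-1.366,  0.478,  0.022,  1.556, -0.011,  1.109, -0.083]), 'joint_vel': array([ 0.001,  0.   , -0.001, -0.001, -0.   ,  0.001,  0.001]), 'joint_torque': array([ 2.0000e-03, -5.9646e+01,  1.6080e+00, -2.8120e+01,  1.2000e-02,
        9.0000e-03, -0.0000e+00]), 'eef_pos': array([0.208, 0.642, 0.255]), 'tool_rot': array([-0.   ,  0.156,  0.988, -0.001]), 'contact_force': array([-0.62 ,  0.171, -0.222]), 'torque': array([ 0.031, -0.034, -0.004]), 'grasp_force': np.float64(0.0), 'gripper_width': np.float64(0.999)}
scene {'intrinsics': array([[429.65336981,   0.        , 288.59692952],
       [  0.        , 429.65336981, 202.18639016],
       [  0.        ,   0.        ,   1.        ]]), 'R': array([[ 0.49239678,  0.87036763, -0.00236554],
       [ 0.44021275, -0.25138619, -0.86198476],
       [-0.75083829,  0.42339718, -0.50692868]]), 't': array([-0.2559323 , -0.16436109,  1.62903217])}
top {'intrinsics': array([[534.35572747,   0.        , 276.24000666],
       [  0.        , 534.35572747, 221.39652845],
       [  0.        ,   0.        ,   1.        ]]), 'R': array([[ 0.01197786, -0.99985852, -0.01181   ],
       [-0.99357819, -0.01057201, -0.11265262],
       [ 0.11251183,  0.0130835 , -0.99356425]]), 't': array([-0.00254408,  0.58823629,  1.67283602])}
{'intrinsics': array([[298.79238174,   0.        , 279.19118808],
       [  0.        , 298.79238174, 208.50815965],
       [  0.        ,   0.        ,   1.        ]]), 'mount': array([[ 1.68822632e-04, -9.59462100e-01, -2.81837631e-01,
         7.18414855e-02],
       [ 9.99999224e-01,  5.09861007e-04, -1.13671765e-03,
         9.56554152e-04],
       [ 1.23433553e-03, -2.81837221e-01,  9.59461441e-01,
        -1.17678283e-01],
       [ 0.00000000e+00,  0.00000000e+00,  0.00000000e+00,
         1.00000000e+00]])}
```

View pics/scene.png

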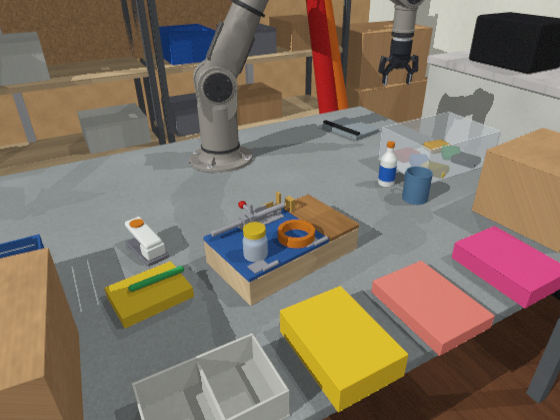

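View pics/top.png

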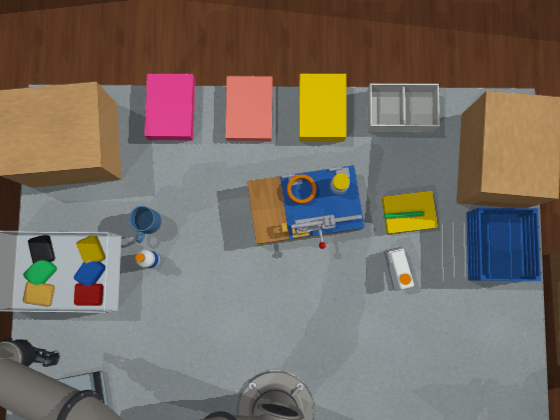

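The top view shows the chest at about (305,205), turned slightly, with the red knob at (322,245), the jar at (341,182) and the tape at (301,188). Nothing stands in front of the chest. I'll enlarge it and measure.

```bash
cat > h.py <<'E'
import numpy as np,cv2
def load(n):
    z=np.load(n+'.npz');return z['p'],z['d'],z['intrinsics'],z['R'],z['t']
def ray(n,u,v,z):  # world point on pixel at height z
    p,d,K,R,t=load(n);c=-R.T@t;r=R.T@np.linalg.inv(K)@[u,v,1];return c+r*(z-c[2])/r[2]
def cloud(n):
    p,d,K,R,t=load(n);v,u=np.indices(d.shape);X=np.stack([(u-K[0,2])*d/K[0,0],(v-K[1,2])*d/K[1,1],d],-1)
    return p,(X-t)@R
E
python3 - <<'E'
from h import *
p,X=cloud('top')
crop=p[155:265,240:375];cv2.imwrite('pics/topc.png',cv2.resize(crop,None,fx=5.5,fy=5.5,interpolation=cv2.INTER_CUBIC)[...,::-1])
for n in('top','scene'):
    p,X=cloud(n);q=p.astype(int)
    red=(q[...,0]>130)&(q[...,1]<60)&(q[...,2]<60)&(np.abs(X[...,2]-.11)<.04)&(X[...,0]>.35)&(X[...,0]<.7)&(abs(X[...,1])<.3)
    v,u=np.nonzero(red);print(n,len(u),u.mean(),v.mean(),np.median(X[red],0),ray(n,u.mean(),v.mean(),.102))
p,X=cloud('top')
m=(abs(X[...,2]-.08)<.012)&(X[...,0]>.4)&(X[...,0]<.85)&(abs(X[...,1])<.3)
m=cv2.morphologyEx(m.astype(np.uint8),cv2.MORPH_OPEN,np.ones((3,3)))>0
print(m.sum(),np.median(X[m],0));r=cv2.minAreaRect(X[m][:,:2].astype(np.float32));print(r,cv2.boxPoints(r))
E
```

```text
top 21 322.57142857142856 244.61904761904762 [ 0.50950649 -0.13916046  0.11171305] [ 0.51077853 -0.13873232  0.102     ]
scene 29 241.06896551724137 203.68965517241378 [ 0.51461783 -0.14115629  0.10978555] [ 0.504459   -0.13607025  0.102     ]
5684 [ 0.63582598 -0.07249471  0.08051936]
((0.639797568321228, -0.0862480103969574), (0.202854186296463, 0.34041672945022583), 9.173280715942383) [[ 0.5125329   0.06561391]
 [ 0.56680244 -0.2704491 ]
 [ 0.76706225 -0.23810993]
 [ 0.7127927   0.09795308]]
```

View pics/topc.png

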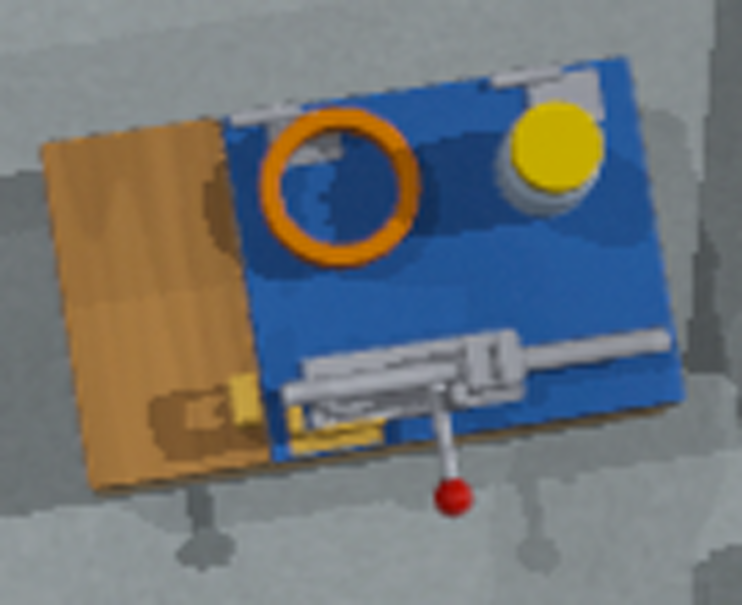

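The crop shows the knob at (453,497), the brass post and notch at about (330,425) and the keeper at (245,398). The chest fit gives centre (0.640,-0.086) and yaw 9.2°. That predicts the knob at (0.510,-0.138), and the measured value is (0.511,-0.139), so they agree. I'm turning the tool to line up with the chest, then moving above the knob.

Call:
drive_tool(increments=[{"wz":-9.05,"claw":0.05},{"wz":-9.05},{"wz":-9.05},{"dx":-0.021,"dy":-0.06},{"dx":-0.021,"dy":-0.06},{"dx":-0.021,"dy":-0.06},{"dx":-0.021,"dy":-0.06},{"dx":-0.021,"dy":-0.06},{"dx":-0.021,"dy":-0.06},{"dx":-0.021,"dy":-0.06},{"dx":-0.004,"dy":-0.057},{"dx":-0.004,"dy":-0.057},{"dx":-0.004,"dy":-0.057},{"dx":-0.004,"dy":-0.057},{"dx":-0.004,"dy":-0.057},{"dx":-0.004,"dy":-0.057},{"dx":-0.004,"dy":-0.057},{}], newtons=20)

```text
schema error: expected keys claw, dx, dy, dz, wx, wy, wz
```

Run:
```python
from h import *
import station
from station import *
from scipy.spatial.transform import Rotation as Ro
print([k for k in dir(station) if k[0]!='_'], getattr(station,'finger_overhang',None))
o=get_obs();print({k:np.round(o[k],3) for k in('t','q','eef_pos','tool_rot','contact_force','gripper_width')})
p,d=read_camera('wrist');c=calibration('wrist');cv2.imwrite('pics/w1.png',p[...,::-1])
w,x,y,z=o['tool_rot'];R=Ro.from_quat([x,y,z,w]).as_matrix();K=c['intrinsics'];M=c['mount']
v,u=np.indices(d.shape);X=np.stack([(u-K[0,2])*d/K[0,0],(v-K[1,2])*d/K[1,1],d],-1)
T=X@M[:3,:3].T+M[:3,3];W=T@R.T+o['eef_pos'];q=p.astype(int)
red=(q[...,0]>110)&(q[...,1]<60)&(q[...,2]<60)&(abs(W[...,2]-.11)<.03)
vv,uu=np.nonzero(red);r=R@M[:3,:3]@np.linalg.inv(K)@[uu.mean(),vv.mean(),1];cc=R@M[:3,3]+o['eef_pos']
k=cc+r*(.102-cc[2])/r[2];print(red.sum(),uu.mean(),vv.mean(),W[red][:,2].max(),'knob',k,'in tool',R.T@(k-o['eef_pos']))
print(R)
```

```text
['PlanningError', 'calibration', 'finger_overhang', 'get_obs', 'hand_in', 'read_camera'] 0.025
{'t': np.float64(0.1), 'q': array([-1.366,  0.478,  0.022,  1.556, -0.012,  1.109, -0.083]), 'eef_pos': array([0.208, 0.642, 0.255]), 'tool_rot': array([-0.   ,  0.156,  0.988, -0.001]), 'contact_force': array([0.155, 0.234, 0.406]), 'gripper_width': np.float64(1.002)}<stdin>:12: RuntimeWarning: Mean of empty slice.
  ret = ret.dtype.type(ret / rcount)
<stdin>:13: RuntimeWarning: Mean of empty slice.
Traceback (most recent call last):
ValueError: zero-size array to reduction operation maximum which has no identity
```

View pics/w1.png

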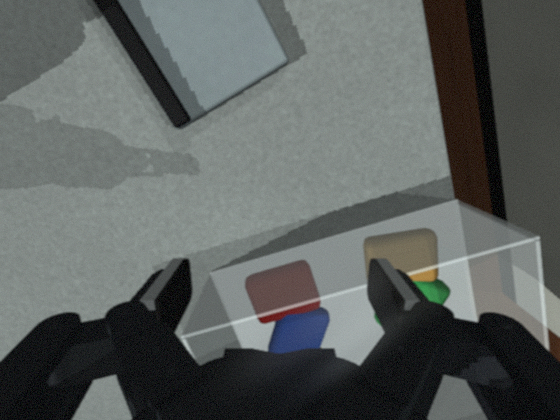

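The move was refused because every row needs all the keys. This wrist picture is still the start view: a clear bin, and no knob. I'll resend with full rows.

Call:
drive_tool(increments=[{"dx":0,"dy":0,"dz":0,"wx":0,"wy":0,"wz":-9.05,"claw":0.05},{"dx":0,"dy":0,"dz":0,"wx":0,"wy":0,"wz":-9.05,"claw":0.05},{"dx":0,"dy":0,"dz":0,"wx":0,"wy":0,"wz":-9.05,"claw":0.05},{"dx":-0.021,"dy":-0.06,"dz":0,"wx":0,"wy":0,"wz":0,"claw":0.05},{"dx":-0.021,"dy":-0.06,"dz":0,"wx":0,"wy":0,"wz":0,"claw":0.05},{"dx":-0.021,"dy":-0.06,"dz":0,"wx":0,"wy":0,"wz":0,"claw":0.05},{"dx":-0.021,"dy":-0.06,"dz":0,"wx":0,"wy":0,"wz":0,"claw":0.05},{"dx":-0.021,"dy":-0.06,"dz":0,"wx":0,"wy":0,"wz":0,"claw":0.05},{"dx":-0.021,"dy":-0.06,"dz":0,"wx":0,"wy":0,"wz":0,"claw":0.05},{"dx":-0.021,"dy":-0.06,"dz":0,"wx":0,"wy":0,"wz":0,"claw":0.05},{"dx":-0.004,"dy":-0.057,"dz":0,"wx":0,"wy":0,"wz":0,"claw":0.05},{"dx":-0.004,"dy":-0.057,"dz":0,"wx":0,"wy":0,"wz":0,"claw":0.05},{"dx":-0.004,"dy":-0.057,"dz":0,"wx":0,"wy":0,"wz":0,"claw":0.05},{"dx":-0.004,"dy":-0.057,"dz":0,"wx":0,"wy":0,"wz":0,"claw":0.05},{"dx":-0.004,"dy":-0.057,"dz":0,"wx":0,"wy":0,"wz":0,"claw":0.05},{"dx":-0.004,"dy":-0.057,"dz":0,"wx":0,"wy":0,"wz":0,"claw":0.05},{"dx":-0.004,"dy":-0.057,"dz":0,"wx":0,"wy":0,"wz":0,"claw":0.05},{"dx":0,"dy":0,"dz":0,"wx":0,"wy":0,"wz":0,"claw":0.05}], newtons=20)

```text
t: 2.4
eef_pos: [0.508, -0.1366, 0.2563]
tool_rot: [0.0, -0.076, 0.997, -0.001]
contact_force: [-0.5, -0.1, -0.5]
gripper_width: 0.584
grasp_force: 0.0
```

```bash
cat > w.py <<'E'
from h import *
from station import *
import sys
from scipy.spatial.transform import Rotation as Ro
o=get_obs();print({k:np.round(o[k],4) for k in('t','q','eef_pos','tool_rot','contact_force','gripper_width')})
w,x,y,z=o['tool_rot'];R=Ro.from_quat([x,y,z,w]).as_matrix()
yaw=np.deg2rad(9.17);C=np.array([[np.cos(yaw),-np.sin(yaw),0],[np.sin(yaw),np.cos(yaw),0],[0,0,1]]);c0=np.array([.6398,-.0862,0])
print('tcp in chest',(o['eef_pos']-c0)@C,'tool yaw err',np.rad2deg(np.arctan2(R[1,1],R[0,1]))-99.17,'tilt',R[:,2])
p,d=read_camera('wrist');c=calibration('wrist');cv2.imwrite(f'pics/{sys.argv[1]}.png',p[...,::-1])
K=c['intrinsics'];M=c['mount']
v,u=np.indices(d.shape);X=np.stack([(u-K[0,2])*d/K[0,0],(v-K[1,2])*d/K[1,1],d],-1)
W=(X@M[:3,:3].T+M[:3,3])@R.T+o['eef_pos'];q=p.astype(int)
red=(q[...,0]>110)&(q[...,1]<60)&(q[...,2]<60)&(abs(W[...,2]-.13)<.06)
if red.sum():
    vv,uu=np.nonzero(red);r=R@M[:3,:3]@np.linalg.inv(K)@[uu.mean(),vv.mean(),1];cc=R@M[:3,3]+o['eef_pos']
    k=cc+r*(.102-cc[2])/r[2];print(red.sum(),uu.mean(),vv.mean(),'topz',W[red][:,2].max(),'knob if level',k,'chest',(k-c0)@C,'in tool',R.T@(k-o['eef_pos']))
E
python3 w.py w2
```

```text
{'t': np.float64(2.4), 'q': array([-0.1901,  0.2373,  0.3939,  1.9317, -0.1053,  0.992 ,  1.9752]), 'eef_pos': array([ 0.508 , -0.1366,  0.2563]), 'tool_rot': array([ 0.    , -0.0764,  0.9971, -0.0012]), 'contact_force': array([-0.452 , -0.0651, -0.501 ]), 'gripper_width': np.float64(0.5839)}
tcp in chest [-0.13815939 -0.02879021  0.25634845] tool yaw err -0.4079473039489159 tilt [ 2.51791707e-04 -2.30409205e-03 -9.99997314e-01]
336 279.7886904761905 201.88095238095238 topz 0.11333553751962192 knob if level [ 0.50966906 -0.13551147  0.102     ] chest [-0.13632633 -0.02794304  0.102     ] in tool [-0.00184274  0.0012176   0.15434586]
```

View pics/w2.png

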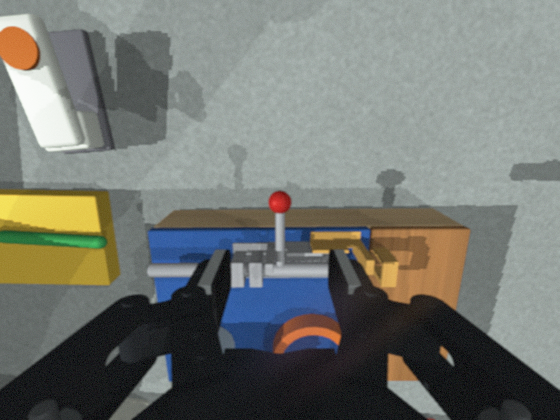

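The knob is at (280,202) in the wrist view, offset from the tool by (-1.8, +1.2, 154) mm. Its position and top height match the given geometry. I'm going down and then closing in stages.

Call:
drive_tool(increments=[{"dx":-0.0018,"dy":0.0012,"dz":0.02,"wx":0,"wy":0,"wz":-0.4,"claw":0.05},{"dx":0,"dy":0,"dz":0.035,"wx":0,"wy":0,"wz":0,"claw":0.05},{"dx":0,"dy":0,"dz":0.035,"wx":0,"wy":0,"wz":0,"claw":0.05},{"dx":0,"dy":0,"dz":0.03,"wx":0,"wy":0,"wz":0,"claw":0.05},{"dx":0,"dy":0,"dz":0.018,"wx":0,"wy":0,"wz":0,"claw":0.05},{"dx":0,"dy":0,"dz":0.009,"wx":0,"wy":0,"wz":0,"claw":0.04},{"dx":0,"dy":0,"dz":0,"wx":0,"wy":0,"wz":0,"claw":0.03},{"dx":0,"dy":0,"dz":0,"wx":0,"wy":0,"wz":0,"claw":0.026},{"dx":0,"dy":0,"dz":0,"wx":0,"wy":0,"wz":0,"claw":0.026}], newtons=20)

```text
t: 3.58
eef_pos: [0.5098, -0.1315, 0.1102]
tool_rot: [0.001, -0.083, 0.997, -0.001]
contact_force: [-1.6, -5.6, -1.7]
gripper_width: 0.3
grasp_force: 2.4
```

```bash
python3 w.py w3
```

```text
{'t': np.float64(3.575), 'q': array([-0.1282,  0.446 ,  0.3267,  2.0505, -0.2209,  0.6764,  2.0791]), 'eef_pos': array([ 0.5098, -0.1315,  0.1102]), 'tool_rot': array([ 5.000e-04, -8.320e-02,  9.965e-01, -8.000e-04]), 'contact_force': array([-1.6096, -5.5639, -1.7264]), 'gripper_width': np.float64(0.3004)}
tcp in chest [-0.13551358 -0.02398137  0.11018159] tool yaw err 0.3795728889387675 tilt [ 0.00113609 -0.0014952  -0.99999824]
335 276.9910447761194 282.02089552238806 topz 0.11519388690667458 knob if level [ 0.51161953 -0.1314034   0.102     ] chest [-0.13374611 -0.0241983   0.102     ] in tool [-0.00175886 -0.00021503  0.0081835 ]
```

View pics/w3.png

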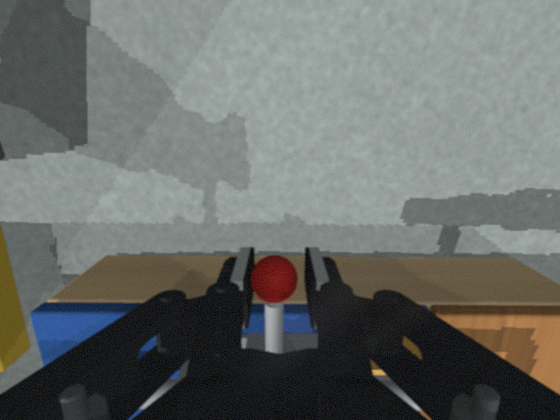

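The knob is at (275,278) between the fingers and touching the left one. The tool settled about 4 mm towards +y and is pressing about 5 N against the notch side. I'll shift back to relieve that before gripping.

Call:
drive_tool(increments=[{"dx":-0.0005,"dy":-0.003,"dz":0.001,"wx":0,"wy":0,"wz":0.3,"claw":0.029},{"dx":0,"dy":0,"dz":0,"wx":0,"wy":0,"wz":0,"claw":0.029},{"dx":0,"dy":0,"dz":0,"wx":0,"wy":0,"wz":0,"claw":0.029}], newtons=20)

```text
t: 4.0
eef_pos: [0.511, -0.1325, 0.1085]
tool_rot: [0.0, -0.082, 0.997, 0.0]
contact_force: [-0.4, -0.4, 0.3]
gripper_width: 0.34
grasp_force: 0.0
```

```bash
python3 w.py w4
```

```text
{'t': np.float64(4.0), 'q': array([-0.1236,  0.451 ,  0.3248,  2.0473, -0.225 ,  0.6761,  2.0813]), 'eef_pos': array([ 0.511 , -0.1325,  0.1085]), 'tool_rot': array([ 2.000e-04, -8.150e-02,  9.967e-01,  2.000e-04]), 'contact_force': array([-0.3593, -0.4085,  0.3263]), 'gripper_width': np.float64(0.3399)}
tcp in chest [-0.13451371 -0.0251733   0.10853466] tool yaw err 0.18262892059627234 tilt [ 4.36192983e-04  4.07038971e-04 -9.99999822e-01]
314 280.0732484076433 279.44267515923565 topz 0.11384204344248858 knob if level [ 0.51027378 -0.13135315  0.102     ] chest [-0.13506666 -0.02393423  0.102     ] in tool [0.00055224 0.00123867 0.0065348 ]
```

The pressure is gone. The knob is now 1.2 mm to +y in the tool, so closing will bring it back towards the middle of the notch. Gripping now.

Call:
drive_tool(increments=[{"dx":0,"dy":0,"dz":0,"wx":0,"wy":0,"wz":0,"claw":0.022},{"dx":0,"dy":0,"dz":0,"wx":0,"wy":0,"wz":0,"claw":0.015},{"dx":0,"dy":0,"dz":0,"wx":0,"wy":0,"wz":0,"claw":0.015},{"dx":0,"dy":0,"dz":0,"wx":0,"wy":0,"wz":0,"claw":0.015}], newtons=20)

```text
t: 4.55
eef_pos: [0.5111, -0.1337, 0.1085]
tool_rot: [0.0, -0.081, 0.997, -0.0]
contact_force: [0.9, -5.0, 0.1]
gripper_width: 0.236
grasp_force: 19.6
```

Call:
drive_tool(increments=[{"dx":0,"dy":-0.0015,"dz":0,"wx":0,"wy":0,"wz":0,"claw":0.015},{"dx":0,"dy":0,"dz":0,"wx":0,"wy":0,"wz":0,"claw":0.015},{"dx":-0.0002,"dy":0,"dz":-0.005,"wx":0,"wy":0,"wz":0,"claw":0.015},{"dx":-0.0005,"dy":0,"dz":-0.0047,"wx":0,"wy":0,"wz":0,"claw":0.015},{"dx":0,"dy":0,"dz":0,"wx":0,"wy":0,"wz":0,"claw":0.015}], newtons=20)

```text
t: 5.18
eef_pos: [0.5116, -0.1339, 0.1183]
tool_rot: [-0.0, -0.081, 0.997, 0.0]
contact_force: [0.9, 0.1, -1.0]
gripper_width: 0.239
grasp_force: 19.7
```

The forces are near zero, so I'm lifting along the arc to 47°.

Call:
drive_tool(increments=[{"dx":-0.002,"dy":0,"dz":-0.0096,"wx":0,"wy":0,"wz":0,"claw":0.015},{"dx":-0.0033,"dy":0,"dz":-0.0092,"wx":0,"wy":0,"wz":0,"claw":0.015},{"dx":-0.0046,"dy":0,"dz":-0.0086,"wx":0,"wy":0,"wz":0,"claw":0.015},{"dx":-0.0057,"dy":0,"dz":-0.0079,"wx":0,"wy":0,"wz":0,"claw":0.015},{"dx":-0.0059,"dy":0,"dz":-0.0062,"wx":0,"wy":0,"wz":0,"claw":0.015},{"dx":0,"dy":0,"dz":0,"wx":0,"wy":0,"wz":0,"claw":0.015},{"dx":0,"dy":0,"dz":0,"wx":0,"wy":0,"wz":0,"claw":0.015}], newtons=20)

```text
t: 6.05
eef_pos: [0.5328, -0.1306, 0.1593]
tool_rot: [-0.0, -0.081, 0.997, 0.0]
contact_force: [-2.3, 0.9, 0.7]
gripper_width: 0.238
grasp_force: 19.7
```

```bash
python3 w.py w5
```

```text
{'t': np.float64(6.05), 'q': array([-0.1546,  0.4026,  0.3538,  1.9685, -0.1901,  0.8024,  2.0396]), 'eef_pos': array([ 0.5328, -0.1306,  0.1593]), 'tool_rot': array([-2.000e-04, -8.140e-02,  9.967e-01,  1.000e-04]), 'contact_force': array([-2.2781,  0.9008,  0.6604]), 'gripper_width': np.float64(0.238)}
tcp in chest [-0.11274855 -0.02679528  0.15929543] tool yaw err 0.16653560821673352 tilt [-3.38939390e-04  1.86538543e-04 -9.99999925e-01]
821 278.66991473812425 263.9427527405603 topz 0.16199113058581405 knob if level [ 0.54963091 -0.12739325  0.102     ] chest [-0.09558145 -0.02629706  0.102     ] in tool [-0.0171859   0.00043462  0.05729031]
```

View pics/w5.png

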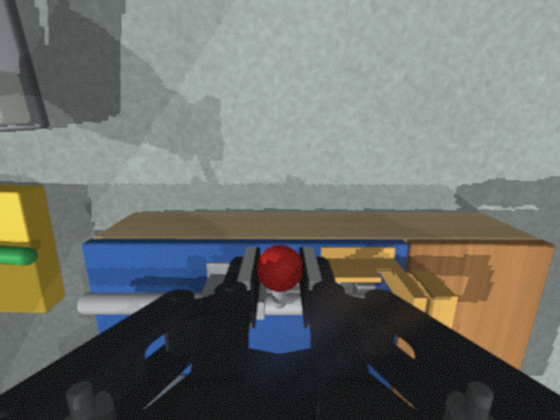

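The handle is lifted to about 46°, with the knob at (280,268). The brass plate spans columns 320–395. I'm sliding to 36 mm, where nothing can stop the stem yet, and then feeling for the post.

Call:
drive_tool(increments=[{"dx":0,"dy":0.006,"dz":0,"wx":0,"wy":0,"wz":0,"claw":0.015},{"dx":0,"dy":0.006,"dz":0,"wx":0,"wy":0,"wz":0,"claw":0.015},{"dx":0,"dy":0.006,"dz":0,"wx":0,"wy":0,"wz":0,"claw":0.015},{"dx":0,"dy":0.006,"dz":0,"wx":0,"wy":0,"wz":0,"claw":0.015},{"dx":0,"dy":0.006,"dz":0,"wx":0,"wy":0,"wz":0,"claw":0.015},{"dx":0,"dy":0.004,"dz":0,"wx":0,"wy":0,"wz":0,"claw":0.015},{"dx":0,"dy":0.002,"dz":0,"wx":0,"wy":0,"wz":0,"claw":0.015},{"dx":0,"dy":0,"dz":0,"wx":0,"wy":0,"wz":0,"claw":0.015}], newtons=20)

```text
t: 7.1
eef_pos: [0.5271, -0.0948, 0.1595]
tool_rot: [-0.0, -0.081, 0.997, 0.0]
contact_force: [-0.2, -0.1, -0.1]
gripper_width: 0.236
grasp_force: 19.6
```

Call:
drive_tool(increments=[{"dx":0,"dy":0.0015,"dz":0,"wx":0,"wy":0,"wz":0,"claw":0.015},{"dx":0,"dy":0.0015,"dz":0,"wx":0,"wy":0,"wz":0,"claw":0.015},{"dx":0,"dy":0.0015,"dz":0,"wx":0,"wy":0,"wz":0,"claw":0.015}])

```text
t: 7.48
eef_pos: [0.5265, -0.0909, 0.1595]
tool_rot: [0.0, -0.081, 0.997, -0.0]
contact_force: [0.1, -1.6, -1.0]
gripper_width: 0.235
grasp_force: 19.6
```

Call:
drive_tool(increments=[{"dx":0,"dy":0.0015,"dz":0,"wx":0,"wy":0,"wz":0,"claw":0.015},{"dx":0,"dy":0.0015,"dz":0,"wx":0,"wy":0,"wz":0,"claw":0.015}])

```text
t: 7.72
eef_pos: [0.526, -0.0878, 0.1595]
tool_rot: [0.0, -0.081, 0.997, -0.0]
contact_force: [-0.0, -1.4, -2.0]
gripper_width: 0.235
grasp_force: 19.6
```

Only friction (about 1.5 N) so far. I'm continuing one short call at a time.

Call:
drive_tool(increments=[{"dx":0,"dy":0.0015,"dz":0,"wx":0,"wy":0,"wz":0,"claw":0.015},{"dx":0,"dy":0.0015,"dz":0,"wx":0,"wy":0,"wz":0,"claw":0.015},{"dx":0,"dy":0.0015,"dz":0,"wx":0,"wy":0,"wz":0,"claw":0.015}])

```text
t: 8.1
eef_pos: [0.5252, -0.0833, 0.1595]
tool_rot: [0.0, -0.081, 0.997, 0.0]
contact_force: [1.3, -0.6, -0.8]
gripper_width: 0.241
grasp_force: 19.6
```

Call:
drive_tool(increments=[{"dx":0,"dy":0.0015,"dz":0,"wx":0,"wy":0,"wz":0,"claw":0.015},{"dx":0,"dy":0.0015,"dz":0,"wx":0,"wy":0,"wz":0,"claw":0.015},{"dx":0,"dy":0.0015,"dz":0,"wx":0,"wy":0,"wz":0,"claw":0.015}])

```text
t: 8.48
eef_pos: [0.5245, -0.0788, 0.1595]
tool_rot: [0.0, -0.081, 0.997, 0.0]
contact_force: [1.0, -1.2, -1.4]
gripper_width: 0.24
grasp_force: 19.6
```

Call:
drive_tool(increments=[{"dx":0,"dy":0.0015,"dz":0,"wx":0,"wy":0,"wz":0,"claw":0.015},{"dx":0,"dy":0.0015,"dz":0,"wx":0,"wy":0,"wz":0,"claw":0.015},{"dx":0,"dy":0.0015,"dz":0,"wx":0,"wy":0,"wz":0,"claw":0.015}])

```text
t: 8.85
eef_pos: [0.5238, -0.0744, 0.1595]
tool_rot: [0.0, -0.081, 0.997, 0.0]
contact_force: [1.6, -0.5, -1.6]
gripper_width: 0.238
grasp_force: 19.6
```

Call:
drive_tool(increments=[{"dx":0,"dy":0.0015,"dz":0,"wx":0,"wy":0,"wz":0,"claw":0.015},{"dx":0,"dy":0.0015,"dz":0,"wx":0,"wy":0,"wz":0,"claw":0.015},{"dx":0,"dy":0.0015,"dz":0,"wx":0,"wy":0,"wz":0,"claw":0.015}])

```text
t: 9.22
eef_pos: [0.523, -0.07, 0.1595]
tool_rot: [0.0, -0.081, 0.997, 0.0]
contact_force: [2.2, -1.4, -2.2]
gripper_width: 0.239
grasp_force: 19.6
```

Call:
drive_tool(increments=[{"dx":0,"dy":0.0015,"dz":0,"wx":0,"wy":0,"wz":0,"claw":0.015},{"dx":0,"dy":0.0015,"dz":0,"wx":0,"wy":0,"wz":0,"claw":0.015},{"dx":0,"dy":0.0015,"dz":0,"wx":0,"wy":0,"wz":0,"claw":0.015}])

```text
t: 9.6
eef_pos: [0.5223, -0.0655, 0.1595]
tool_rot: [0.0, -0.081, 0.997, 0.0]
contact_force: [1.9, -1.0, -3.0]
gripper_width: 0.24
grasp_force: 19.6
```

Call:
drive_tool(increments=[{"dx":-0.0003,"dy":0.0015,"dz":0,"wx":0,"wy":0,"wz":0,"claw":0.015},{"dx":0,"dy":0.0015,"dz":0,"wx":0,"wy":0,"wz":0,"claw":0.015},{"dx":0,"dy":0.0015,"dz":0,"wx":0,"wy":0,"wz":0,"claw":0.015}])

```text
t: 9.98
eef_pos: [0.5216, -0.0612, 0.1595]
tool_rot: [-0.0, -0.081, 0.997, -0.0]
contact_force: [0.4, -2.3, -2.0]
gripper_width: 0.238
grasp_force: 19.7
```

Call:
drive_tool(increments=[{"dx":0,"dy":0.0015,"dz":0,"wx":0,"wy":0,"wz":0,"claw":0.015},{"dx":0,"dy":0.0015,"dz":0,"wx":0,"wy":0,"wz":0,"claw":0.015}])

```text
t: 10.22
eef_pos: [0.5217, -0.0606, 0.1597]
tool_rot: [0.001, -0.081, 0.997, -0.001]
contact_force: [2.7, -9.8, -3.4]
gripper_width: 0.234
grasp_force: 19.9
```

That's the post: 9.8 N, and the tool stopped moving at about 71 mm of travel. I'm easing off to light contact before lowering.

Call:
drive_tool(increments=[{"dx":0,"dy":-0.0022,"dz":0,"wx":0,"wy":0,"wz":0,"claw":0.015},{"dx":0,"dy":0,"dz":0,"wx":0,"wy":0,"wz":0,"claw":0.015}])

```text
t: 10.48
eef_pos: [0.5216, -0.061, 0.1595]
tool_rot: [-0.0, -0.081, 0.997, -0.0]
contact_force: [1.7, -4.1, -1.1]
gripper_width: 0.237
grasp_force: 19.9
```

Call:
drive_tool(increments=[{"dx":0,"dy":-0.0007,"dz":0,"wx":0,"wy":0,"wz":0,"claw":0.015},{"dx":0.0028,"dy":0,"dz":0.003,"wx":0,"wy":0,"wz":0,"claw":0.015},{"dx":0.0029,"dy":0,"dz":0.0031,"wx":0,"wy":0,"wz":0,"claw":0.015},{"dx":0.0029,"dy":0,"dz":0.0039,"wx":0,"wy":0,"wz":0,"claw":0.015},{"dx":0.0028,"dy":0,"dz":0.004,"wx":0,"wy":0,"wz":0,"claw":0.015},{"dx":0,"dy":0,"dz":0,"wx":0,"wy":0,"wz":0,"claw":0.015}])

```text
t: 11.22
eef_pos: [0.5105, -0.0629, 0.1452]
tool_rot: [0.0, -0.081, 0.997, 0.0]
contact_force: [3.7, -2.9, -1.8]
gripper_width: 0.235
grasp_force: 19.8
```

Call:
drive_tool(increments=[{"dx":0.0014,"dy":0,"dz":0.0043,"wx":0,"wy":0,"wz":0,"claw":0.015},{"dx":0.0024,"dy":0,"dz":0.0043,"wx":0,"wy":0,"wz":0,"claw":0.015},{"dx":0.0018,"dy":0,"dz":0.0046,"wx":0,"wy":0,"wz":0,"claw":0.015},{"dx":0.0015,"dy":0,"dz":0.0046,"wx":0,"wy":0,"wz":0,"claw":0.015},{"dx":0,"dy":0,"dz":0,"wx":0,"wy":0,"wz":0,"claw":0.015}])

```text
t: 11.85
eef_pos: [0.5033, -0.0641, 0.1273]
tool_rot: [-0.0, -0.081, 0.997, 0.0]
contact_force: [1.1, -2.5, -0.2]
gripper_width: 0.238
grasp_force: 20.0
```

At about 16° the stem is below the ridge top with no vertical force, so it's in the notch. I'm lowering it fully.

Call:
drive_tool(increments=[{"dx":0.0011,"dy":0,"dz":0.0048,"wx":0,"wy":0,"wz":0,"claw":0.015},{"dx":0.0009,"dy":0,"dz":0.0048,"wx":0,"wy":0,"wz":0,"claw":0.015},{"dx":0.0004,"dy":0,"dz":0.0045,"wx":0,"wy":0,"wz":0,"claw":0.015},{"dx":0.0002,"dy":0,"dz":0.0037,"wx":0,"wy":0,"wz":0,"claw":0.015},{"dx":0,"dy":0,"dz":0,"wx":0,"wy":0,"wz":0,"claw":0.015}])

```text
t: 12.48
eef_pos: [0.501, -0.0645, 0.1097]
tool_rot: [-0.0, -0.081, 0.997, 0.0]
contact_force: [-0.4, -1.3, 2.0]
gripper_width: 0.233
grasp_force: 20.2
```

It's level, with about 2 N on the floor. I'm releasing, then rising straight up.

Call:
drive_tool(increments=[{"dx":0,"dy":0,"dz":0.0005,"wx":0,"wy":0,"wz":0,"claw":0.026},{"dx":0,"dy":0,"dz":0,"wx":0,"wy":0,"wz":0,"claw":0.035},{"dx":0,"dy":0,"dz":0,"wx":0,"wy":0,"wz":0,"claw":0.05},{"dx":0,"dy":0,"dz":0,"wx":0,"wy":0,"wz":0,"claw":0.05},{"dx":0,"dy":0,"dz":-0.01,"wx":0,"wy":0,"wz":0,"claw":0.05},{"dx":0,"dy":0,"dz":-0.03,"wx":0,"wy":0,"wz":0,"claw":0.05},{"dx":0,"dy":0,"dz":-0.04,"wx":0,"wy":0,"wz":0,"claw":0.05},{"dx":0,"dy":0,"dz":-0.04,"wx":0,"wy":0,"wz":0,"claw":0.05},{"dx":0,"dy":0,"dz":-0.03,"wx":0,"wy":0,"wz":0,"claw":0.05},{"dx":0,"dy":0,"dz":0,"wx":0,"wy":0,"wz":0,"claw":0.05},{"dx":0,"dy":0,"dz":0,"wx":0,"wy":0,"wz":0,"claw":0.05}])

```text
t: 13.85
eef_pos: [0.5005, -0.0644, 0.2592]
tool_rot: [-0.0, -0.081, 0.997, 0.0]
contact_force: [0.6, 0.1, -0.2]
gripper_width: 0.587
grasp_force: 0.0
```

```bash
python3 w.py w6; python3 -c "
import cv2;i=cv2.imread('pics/w6.png')[150:350,130:430];cv2.imwrite('pics/w6c.png',cv2.resize(i,None,fx=2.6,fy=2.6,interpolation=cv2.INTER_CUBIC))"
```

```text
{'t': np.float64(13.85), 'q': array([-0.3294,  0.1951,  0.3844,  1.9732, -0.0873,  0.9894,  1.83  ]), 'eef_pos': array([ 0.5005, -0.0644,  0.2592]), 'tool_rot': array([-2.000e-04, -8.130e-02,  9.967e-01,  1.000e-04]), 'contact_force': array([ 0.6374,  0.1003, -0.1898]), 'gripper_width': np.float64(0.5869)}
tcp in chest [-0.13404941  0.04370784  0.25918453] tool yaw err 0.15879991597404342 tilt [-4.41122352e-04  2.32171189e-04 -9.99999876e-01]
334 279.09580838323353 197.39520958083833 topz 0.11362461896116013 knob if level [ 0.49856903 -0.06411572  0.102     ] chest [-0.13590657  0.04430921  0.102     ] in tool [0.00179298 0.00055927 0.15718543]
```

View pics/w6c.png

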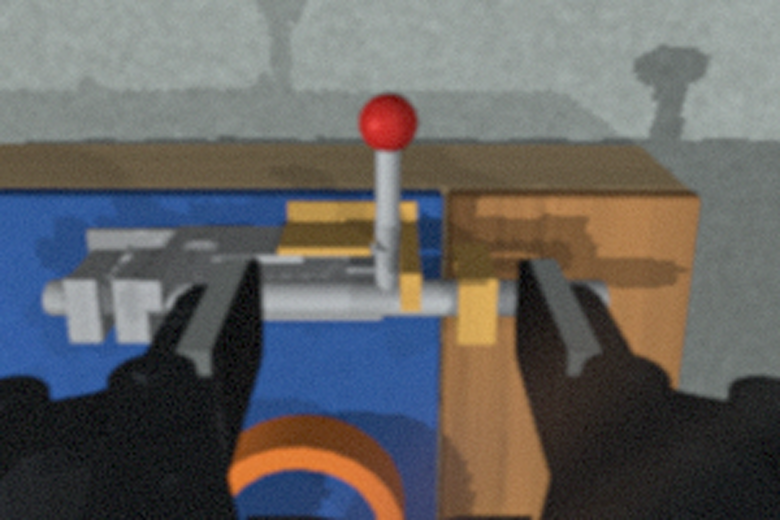

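The knob is level at (388,123) in the crop: its top is at 113.6 mm, against 113.3 mm when first seated. The stem sits beside the brass post and the rod runs through the keeper at (478,310). The gripper is clear, so I'm handing in.

```bash
python3 -c "
from station import *
print(hand_in())"
```

```text
the job is handed in; nothing more can be done
None
```

The chest is locked and handed in: the bolt went about 71 mm through the keeper to the brass post, the handle sits level in the brass notch, and the gripper let go and is clear; measured forces stayed under 10 N, and it took about 14 s of the 46 s allowed.

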